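# Lay the retort stand down on its padded rest

## Task

Without gripping or lifting it, push the small lab stand along the table until the edge of its foot is flush against the red stop, still upright. Then push its rod over so that the stand tips about that edge onto its side and the rod comes down gently on the padded rest, and leave it lying there. Do not disturb the bottles, dishes and other things around.

Things in the scene. Friction and masses are not known exactly. Their poses are not given: they have to be found in the camera images.
- stand: Small lab stand, about 0.9 kg, loose: grey foot plate 140 mm (its x) x 90 mm (y) x 12 mm thick; from its middle a steel rod, 12 mm in diameter. Black clamp block (26 x 30 x 30 mm) on the rod 115 mm up, with a screw to +y and a knob to -y (81 mm across in all). Origin: centre of the foot's underside; z along the rod, x towards the edge it is tipped over.
- rod_top (a point): Top end of the stand's rod, 270 mm above the underside of the foot; axes as the stand. The stand is bottom-heavy: pushed 200 mm up the rod it takes about 3 N to tip, balances at about 70 degrees of tilt, and beyond that falls on by itself, softly if pushed slowly (a few cm/s).
- stop_edge (a point): Middle of the lower edge of the stand's foot on the +x side, the edge that goes against the stop and that it pivots on (70 mm along x from the stand's origin; axes as the stand). As the stand tips, the foot's 12 mm thickness turns in against the stop and backs this edge off about 12 mm.
- fixture: Plywood board fixed to the table, 250 mm (its x) x 180 mm (its y), 16 mm thick; its red edge facing the stand is the stop. Origin: middle of the red stop face at table level; x points from the stop away from the stand, along the board to the rest: the stand is tipped in this direction.
- rest: Wooden block with black rubber pad on top, fixed on the board; the rod must come to lie on it. Pad 54 mm (x) x 124 mm (y), top 90 mm above the table. Origin: centre of the block's underside, 152 mm along the fixture's x from its origin, 16 mm above the table; axes as the fixture. The rod meets it at about 80 degrees of tilt, some 150 mm up the rod.
- amber_bottle: Bystander, loose: brown glass bottle with blue cap, 60 mm across, 130 mm tall. Origin: centre of its underside.
- dropper_bottle: Bystander, loose: small brown glass bottle with black cap, 40 mm across, 85 mm tall. Origin: centre of its underside.
- beaker: Bystander, loose: white porcelain beaker, 64 mm across, 85 mm tall. Origin: centre of its underside.
- wash_bottle: Bystander, loose: white plastic bottle with red cap, 66 mm across, 150 mm tall. Origin: centre of its underside.
- petri_dishes: Bystander, loose: stack of three clear dishes, 94 mm across, 45 mm tall. Origin: centre of its underside.
- spare_boss: Bystander, loose: loose black clamp block with a steel screw, about 80 x 30 x 28 mm, lying on the table. Origin: centre of its underside.

How it is judged:
By the outcome, as a careful person would: the job done as asked, in the order asked, and still so for the second after the job is handed in, with the robot touching nothing.
It also fails if it takes over 64 s, if anything falls off the work surface, if the arm or the gripper's body presses on something with over 40 N, if the wrist force passes 120 N, or if a joint passes its speed limit or range.

## Robot

A 6-joint arm with a two-finger parallel gripper is mounted at the origin on the work surface. World frame = base frame: x ahead of the robot, y to its left, z up, the work surface at z = 0. Lengths are in m, angles in rad, forces in N, time in s.
With the tool pointing down it reaches from about 0.425 to 0.95 m from the base axis. Payload 3.5 kg.
Tool frame: the origin (TCP) lies on the mounting face of the last link; the fingertips stand 173 mm ahead of it and the grasp point (between the pads) lies 155 mm ahead of it; z points along the fingers, y is the line along which they close (so a half turn about z gives the same grasp; the last joint's range is limited). The gripper opens to 85 mm and grips with 20 to 120 N. Pads are 22 mm wide; open, the fingers measure 114 mm over their backs; the gripper's body (76 mm by 85 mm) begins 54 mm behind the grasp point. The pads swing forward as they close: fully open they stand 13 mm farther back than shut.
Start: joints at [1.127, 0.286, 1.577, -0, 1.279, -0.15], TCP at [0.195, 0.646, 0.405] pointing down, gripper open.
Joint ranges: [-2.77, 2.77], [-0.9, 2.22], [0.21, 2.48], [-1.53, 4.67], [0.24, 2.81], [-2.84, 2.84]. Speed limits (rad/s): [2.79, 2.79, 3.14, 3.14, 3.14, 3.14].

## Interface

Orientations are given as [roll, pitch, yaw] about the fixed x, y, z axes, in that order (R = Rz(yaw) Ry(pitch) Rx(roll)).
In Python, from workcell import sensors, optics, order gives the robot as it stands.
- The arm moves only by the tool servo_tool, never from a script. Its argument "motion" is a list of rows, each a list of 7 numbers: the gripper's target within -1 to 1 (shut at 1, half-way at 0, fully open at -1), then the shift along the tool's x, y, z in cm, then the turn, a rotation vector about the tool's x, y, z in rad. A call has 1 to 20 rows; each row shifts and turns the commanded pose from where the row before left it, along the tool's axes as they then stand; what a row does not reach is not made up. A row lasts 1/10 s, in which the tool goes at most 50 mm and 8.59 degrees, less where a joint would pass 70% of its speed; a pose out of reach is approached as far as the arm can. A call is refused whole if a number of a shift passes 5 or a number of a turn 0.15, either way. A call with a gripper value outside its range is refused whole. The fingers move at their own pace and stop on an object; "grip_force" is the grip in N (left out, the last holds). Time passes only in rows, so rows that do not move let the fingers close. It gives the time, the measured TCP pose, the force, the opening and the grip force at its end, in the units of the state.
- sensors.read_state(): the state, without advancing time (a new reading comes with each control period).
- optics.snapshot(name): name is "side" or "top" or "wrist"; returns a dict with "color" (420x560x3 uint8, red, green, blue), "fx", "fy", "cx", "cy" (pixels), "dist" ([k1, k2, p1, p2, k3] as OpenCV has them; the pictures are not rectified), "extrinsics" (4x4, takes a point from camera to world coordinates); the wrist camera has in their place "hand_eye" (4x4, takes a point from camera to tool coordinates, whose origin is the TCP and whose axes are the flange's). Camera axes: x right, y up, looking along -z (the intrinsics and any distortion apply to the point x, -y, -z); pixel columns grow to the right and rows downward; lengths in m; the calibration is good to about 2 mm. A picture is of the moment at which its call begins: read the wrist's pose just before it. There is no depth.
- order.sign_off(): hands the job in; it is judged then, once.
The state is a dict: "clock": time; "joint_positions": joint angles; "qd": joint speeds; "joint_torque": joint torques, N m; "position": TCP position; "orientation": TCP orientation; "wrist_force": force on the tool from outside, world axes, zero at the start; "torque": the same for the moment, N m; "width": opening from 0.0 (shut) to 1.0 (fully open); "finger_force": force on a finger pad.
Only numpy, scipy, OpenCV 4.12 (cv2) and the standard library are available. Lean on these libraries where they do the work, as an engineer would, in place of code of your own. Each camera call takes 0.05 s, during which the arm holds its last target. There are 200 camera calls.

## Working session

There is one attempt and no reset: what is moved stays moved. The work goes in short steps, Python scripts to look and compute and a tool call to move; the robot and the scene stay as the last step left them, time stands still between calls to the robot, and variables do not carry over. Pictures are saved under pics/ and viewed, at most 10 in all, crops included, and the job is handed in when it is done.

Besides the shell and the picture viewer there is one more tool, called by a JSON object that holds its "name" and its "arguments", one argument or row to a line. servo_tool: Moves the arm, as the interface text tells. Its arguments: {"type":"object","properties":{"motion":{"type":"array","items":{"type":"array","items":{"type":"number"}}},"grip_force":{"type":"number"}},"required":["motion"]}

```bash
mkdir -p pics
cat > h.py <<'E'
import numpy as np, cv2
from workcell import sensors, optics, order
from scipy.spatial.transform import Rotation as R
def snap(n,f=None):
    st=sensors.read_state(); s=optics.snapshot(n)
    if 'extrinsics' in s: E=np.array(s['extrinsics'])
    else:
        T=np.eye(4);T[:3,:3]=R.from_euler('xyz',st['orientation']).as_matrix();T[:3,3]=st['position'];E=T@np.array(s['hand_eye'])
    s['E']=E; s['K']=np.array([[s['fx'],0,s['cx']],[0,s['fy'],s['cy']],[0,0,1.]])
    if f: cv2.imwrite('pics/'+f,s['color'][:,:,::-1])
    return s
def ray(s,uv):
    p=cv2.undistortPoints(np.array(uv,float).reshape(-1,1,2),s['K'],np.array(s['dist'],float))[:,0]
    d=np.c_[p[:,0],-p[:,1],-np.ones(len(p))]@s['E'][:3,:3].T
    return s['E'][:3,3],d
def onz(s,uv,z):
    o,d=ray(s,uv); return o+d*((z-o[2])/d[:,2:])
def proj(s,P):
    P=np.atleast_2d(P); c=(P-s['E'][:3,3])@s['E'][:3,:3]; c=c*[1,-1,-1]
    return cv2.projectPoints(c,np.zeros(3),np.zeros(3),s['K'],np.array(s['dist'],float))[0][:,0]
E
python3 - <<'E'
from h import *
a=snap('top','t0.png');b=snap('side','s0.png')
for s in(a,b):print(s['E'].round(3).tolist(),s['fx'])
print(sensors.read_state())
E
```

```text
[[0.019, 0.999, -0.049, 0.443], [-1.0, 0.019, -0.003, -0.043], [-0.002, 0.049, 0.999, 1.488], [0.0, 0.0, 0.0, 1.0]] 396.49729831973366
[[-0.995, 0.082, -0.054, 0.445], [-0.097, -0.772, 0.628, 0.915], [0.01, 0.63, 0.776, 1.31], [0.0, 0.0, 0.0, 1.0]] 476.66088617784766
{'clock': 0.1, 'joint_positions': array([ 1.12699272e+00,  2.87112490e-01,  1.57804010e+00, -8.96082831e-06,
        1.27861935e+00, -1.49993484e-01]), 'qd': array([-1.02294804e-03, -9.78367436e-05, -2.93071166e-03,  4.66870318e-04,
        3.10907891e-03, -8.30243231e-04]), 'joint_torque': array([ 2.62970991e-05, -4.07299590e+01, -2.93695968e+01, -1.89152174e-04,
        3.47106616e-03,  7.06616291e-06]), 'position': array([0.19534957, 0.64587527, 0.40345634]), 'orientation': array([-3.13943656e+00, -3.17174911e-04,  2.84778478e+00]), 'wrist_force': array([ 0.47703255, -0.45003782, -0.09281439]), 'torque': array([ 0.00159438,  0.00581853, -0.01396317]), 'finger_force': 0.0, 'width': 1.0006505998322714}
```

View pics/t0.png

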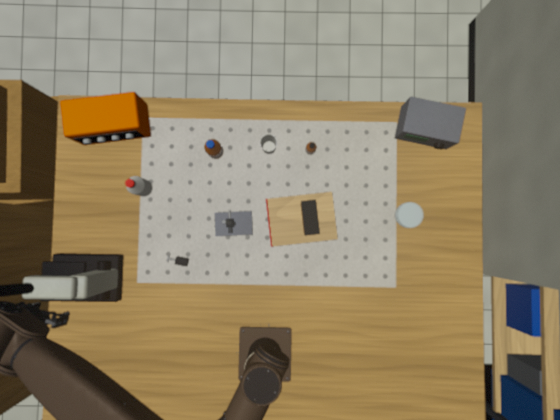

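View pics/s0.png

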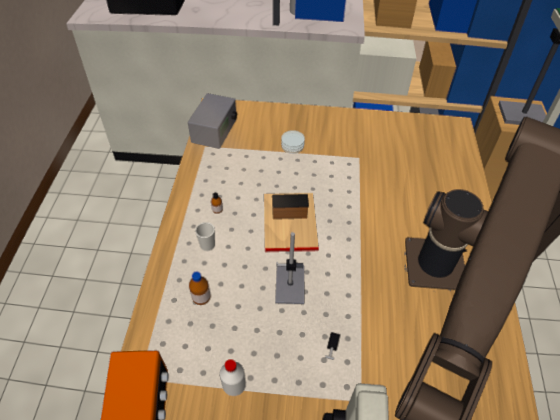

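The top view shows the stand foot at about (234,223), with the red stop line from (267,198) to (272,246) and the pad at (310,217). The tipping direction is image right, roughly -y in the world. The side view shows the rod top at (292,235), the foot at (290,285) and the red edge at about (290,247).

Run:
```python
from h import *
a=snap('top');b=snap('side')
for n,s,box in(('t',a,(200,180,350,260)),('s',b,(250,180,340,320))):
    x0,y0,x1,y1=box; c=s['color'][y0:y1,x0:x1]
    hsv=cv2.cvtColor(c,cv2.COLOR_RGB2HSV).astype(int); H,S,V=hsv[...,0],hsv[...,1],hsv[...,2]
    red=((H<8)|(H>172))&(S>150)&(V>70)
    grey=(V>70)&(V<150)&(S<90)&(H>90)
    black=(V<50)
    for nm,m in(('red',red),('grey',grey),('black',black)):
        m=cv2.morphologyEx(m.astype(np.uint8),cv2.MORPH_CLOSE,np.ones((3,3)))
        k,l,st,ce=cv2.connectedComponentsWithStats(m)
        for i in range(1,k):
            if st[i,4]<40: continue
            pts=np.argwhere(l==i)[:,::-1]+[x0,y0]
            r=cv2.minAreaRect(pts.astype(np.float32)); bx=cv2.boxPoints(r)
            z={'red':.016,'grey':.012,'black':.09}[nm]
            print(n,nm,st[i,4],r,'\n',np.c_[bx.round(1),onz(s,bx,z)[:,:2].round(4)].tolist(), onz(s,[r[0]],z).round(4))
    cv2.imwrite(f'pics/{n}c.png',cv2.resize(c[...,::-1],None,fx=4,fy=4,interpolation=cv2.INTER_CUBIC))
t=cv2.imread('pics/tc.png');s=cv2.imread('pics/sc.png')
o=np.zeros((600,800,3),np.uint8);o[:320,:600]=t; s2=cv2.resize(s,(180*1,280));o[320:,:180]=s2;cv2.imwrite('pics/both.png',o)
```

```text
t grey 741 ((233.01551818847656, 223.26380920410156), (22.60797691345215, 36.40765380859375), 86.633544921875) 
 [[214.1999969482422, 213.0, 0.5107, 0.1977], [250.5, 210.89999389648438, 0.5212, 0.0626], [251.89999389648438, 233.5, 0.4373, 0.0558], [215.5, 235.60000610351562, 0.4269, 0.1905]] [[0.4739 0.1267 0.012 ]]
s red 80 ((305.5, 248.5), (3.0, 23.0), 90.0) 
 [[294.0, 247.0, 0.4711, -0.0104], [317.0, 247.0, 0.3947, -0.0183], [317.0, 250.0, 0.3941, -0.0061], [294.0, 250.0, 0.4701, 0.0018]] [[ 0.4326 -0.0083  0.016 ]]
s red 74 ((277.0, 249.0), (2.0, 24.0), 90.0) 
 [[265.0, 248.0, 0.5667, 0.0038], [289.0, 248.0, 0.4873, -0.0046], [289.0, 250.0, 0.4866, 0.0035], [265.0, 250.0, 0.5657, 0.0118]] [[0.5266 0.0036 0.016 ]]
s grey 910 ((289.5, 284.5), (37.0, 27.0), 90.0) 
 [[276.0, 266.0, 0.5234, 0.0682], [303.0, 266.0, 0.4362, 0.0592], [303.0, 303.0, 0.4272, 0.1946], [276.0, 303.0, 0.5097, 0.2031]] [[0.474  0.1331 0.012 ]]
s black 349 ((290.5, 200.5), (11.0, 33.0), 90.0) 
 [[274.0, 195.0, 0.5547, -0.1682], [307.0, 195.0, 0.4421, -0.1803], [307.0, 206.0, 0.4391, -0.1308], [274.0, 206.0, 0.5495, -0.119]] [[ 0.4964 -0.1493  0.09  ]]
s black 80 ((291.5, 265.0), (10.0, 9.0), 90.0) 
 [[287.0, 260.0, 0.4872, 0.0937], [296.0, 260.0, 0.4596, 0.0909], [296.0, 270.0, 0.4569, 0.1272], [287.0, 270.0, 0.484, 0.13]] [[0.4719 0.1106 0.09  ]]
```

View pics/both.png

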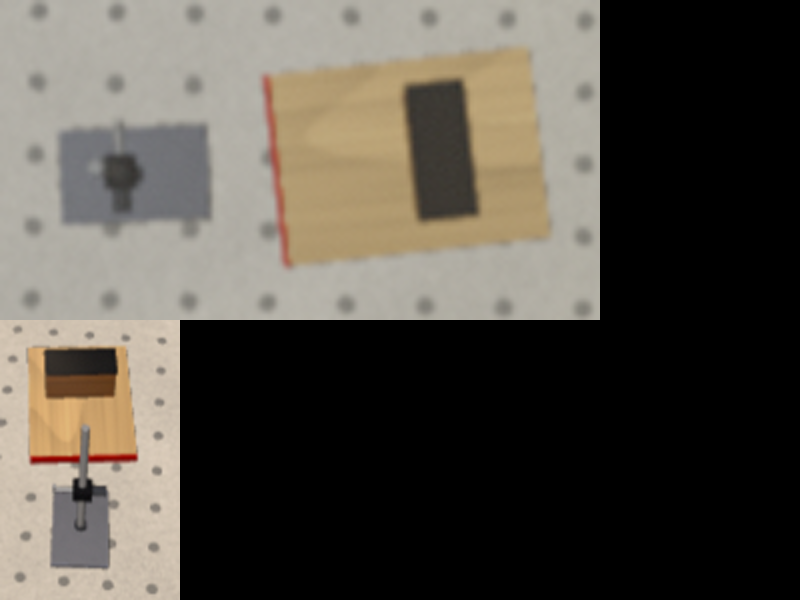

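The zoomed view shows the stand's foot turned about 2-3° from the board. The red stop runs from crop (265,75) to (288,265), and the clamp screw sits across the push direction. Next I fit the lines.

Run:
```python
from h import *
a=snap('top')
P=onz(a,[[266.2,198.7],[272,246.3],[332.5,192],[337.2,239.3]],.016)
print(P.round(4)); d=P[1]-P[0]; print('stop dir->x yaw',np.degrees(np.arctan2(d[1],d[0]))); 
for i,j in((0,2),(1,3)):
    e=P[j]-P[i];print(np.degrees(np.arctan2(e[1],e[0])))
F=onz(a,[[215,212.5],[252,211],[252.7,234.3],[215.7,235.7]],.012);print(F.round(4),F.mean(0))
for i,j in((0,1),(3,2)):
    e=F[j]-F[i];print(np.degrees(np.arctan2(e[1],e[0])))
for n,p,z in(('boss',(181,261),0.02),('wash',(137,185),.1)):print(n,onz(a,[p],z))
w=snap('wrist');print(np.array(w['hand_eye']).round(3),w['fx'])
```

```text
[[ 0.5676  0.0049  0.016 ]
 [ 0.3913 -0.0201  0.016 ]
 [ 0.5972 -0.2414  0.016 ]
 [ 0.4218 -0.2608  0.016 ]]
stop dir->x yaw -171.91170704190577
-83.14905881674072
-82.78868042796545
[[0.5128 0.1947 0.012 ]
 [0.5209 0.0571 0.012 ]
 [0.4343 0.0525 0.012 ]
 [0.4266 0.1898 0.012 ]] [0.47363742 0.12351637 0.012     ]
-86.5978436336008
-86.7766057053369
boss [[0.33150995 0.31335364 0.02      ]]
wash [[0.59995292 0.45575219 0.1       ]]
[[-0.001  0.955  0.296  0.076]
 [ 1.     0.001  0.    -0.001]
 [-0.     0.296 -0.955  0.031]
 [ 0.     0.     0.     1.   ]] 326.9539242128119
```

{"name": "servo_tool", "arguments": {
  "motion": [
    [0.4, 0, 0, -1.3, 0, 0, 0.147],
    [0.4, 0, 0, -1.3, 0, 0, 0.147],
    [0.4, 0, 0, -1.3, 0, 0, 0.147],
    [0.4, 0, 0, -1.3, 0, 0, 0.147],
    [0.4, 0, 0, -1.3, 0, 0, 0.147],
    [0.4, 0, 0, -1.3, 0, 0, 0.147],
    [0.4, 0, 0, -1.3, 0, 0, 0.147],
    [0.4, 0, 0, -1.3, 0, 0, 0.147],
    [0.4, 0, 0, 0, 0, 0, 0],
    [0.4, 0, 0, 0, 0, 0, 0]
  ]
}}

```text
clock: 1.3
position: [0.1954, 0.646, 0.5086]
orientation: [3.141, -0.0, 1.675]
wrist_force: [0.7, -0.3, -0.6]
width: 0.304
finger_force: 0.0
```

{"name": "servo_tool", "arguments": {
  "motion": [
    [0, 0, 0, 0, 0, 0, -0.027],
    [0, -3.4, 1.78, 0, 0, 0, 0],
    [0, -3.4, 1.78, 0, 0, 0, 0],
    [0, -3.4, 1.78, 0, 0, 0, 0],
    [0, -3.4, 1.78, 0, 0, 0, 0],
    [0, -3.4, 1.78, 0, 0, 0, 0],
    [0, -3.4, 1.78, 0, 0, 0, 0],
    [0, -3.4, 1.78, 0, 0, 0, 0],
    [0, -3.4, 1.78, 0, 0, 0, 0],
    [0, -3.4, 1.78, 0, 0, 0, 0],
    [0, -3.4, 1.78, 0, 0, 0, 0],
    [0, -3.4, 1.78, 0, 0, 0, 0],
    [0, -3.4, 1.78, 0, 0, 0, 0],
    [0, 0, 0, 0, 0, 0, 0],
    [0, 0, 0, 0, 0, 0, 0],
    [0, 0, 0, 0, 0, 0, 0]
  ]
}}

```text
clock: 2.9
position: [0.459, 0.2692, 0.5081]
orientation: [-3.14, -0.0, 1.701]
wrist_force: [0.4, 0.7, -1.1]
width: 0.499
finger_force: 0.0
```

Run:
```python
from h import *
w=snap('wrist','w0.png');print(sensors.read_state())
print(proj(w,[[.4737,.1235,.0],[.479,-.0076,.016],[.4697,.193,.012]]))
```

```text
{'clock': 2.95, 'joint_positions': array([ 3.40250350e-01, -9.51672392e-02,  1.80026917e+00,  3.17993949e-04,
        1.43723418e+00,  2.09997781e-01]), 'qd': array([ 0.00736902, -0.00137281, -0.00363731, -0.00162574, -0.00121363,
        0.00188389]), 'joint_torque': array([-4.08666618e-01, -2.65657282e+01, -3.04562330e+01, -1.26441219e-02,
       -1.42161771e-03, -2.94926147e-03]), 'position': array([0.4588029 , 0.26948639, 0.50832196]), 'orientation': array([-3.14079983e+00, -1.53226096e-04,  1.70100637e+00]), 'wrist_force': array([-0.3105362 ,  0.5380803 , -0.12585134]), 'torque': array([-0.04205946, -0.0106775 ,  0.02495944]), 'finger_force': 0.0, 'width': 0.49792863935056136}
[[277.45092783 254.52600528]
 [270.62289863 329.25029878]
 [280.65639187 215.56799106]]
```

View pics/w0.png

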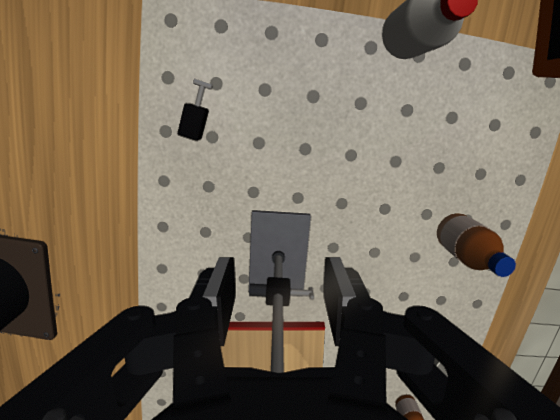

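The wrist view shows the foot's rear edge from (251,211) to (310,214) and its right side down to (303,294). The red stop lies ahead at row ~325, columns 229 to 325, and the path is clear. I'll refine the numbers.

Run:
```python
from h import *
w=snap('wrist')
c=w['color'];hsv=cv2.cvtColor(c,cv2.COLOR_RGB2HSV).astype(int)
m=((hsv[...,0]<8)|(hsv[...,0]>172))&(hsv[...,1]>140)&(hsv[...,2]>80)
m[:300]=0;m[345:]=0;m[:,:220]=0;m[:,335:]=0
top=[(u,np.argmax(m[:,u])-.5) for u in range(234,322) if m[:,u].any() and not 260<u<315 or (m[:,u].any() and 285<u<322)]
P=onz(w,top,.0);v=cv2.fitLine(P[:,:2].astype(np.float32),cv2.DIST_HUBER,0,.001,.001).ravel();print('stop bottom',len(top),v,np.degrees(np.arctan2(v[1],v[0])))
k=np.argwhere(m)[:,::-1];print(k.min(0),k.max(0),top[::10])
F=onz(w,[[251,211],[310,213.5],[303,294]],.012);print(F.round(4))
e=F[1]-F[0];print(np.degrees(np.arctan2(e[1],e[0])));e=F[2]-F[1];print(np.degrees(np.arctan2(e[1],e[0])))
print(np.linalg.norm(F[1]-F[0]))
```

```text
stop bottom 63 [ 0.99181044  0.1277185   0.47897634 -0.01392781] 7.3377724
[228 322] [324 329] [(234, np.float64(326.5)), (244, np.float64(326.5)), (254, np.float64(326.5)), (289, np.float64(326.5)), (299, np.float64(321.5)), (309, np.float64(326.5)), (319, np.float64(326.5))]
[[0.4249 0.1946 0.012 ]
 [0.5129 0.2021 0.012 ]
 [0.5234 0.0647 0.012 ]]
4.891969008267359
-85.62131735331378
0.08828786186356277
```

{"name": "servo_tool", "arguments": {
  "motion": [
    [0, 0, 0, 0, 0, -0.13, 0],
    [0, 0, 0, 0, 0, -0.13, 0],
    [0, 0.52, 0, 1.96, 0, 0, 0],
    [0, 0.52, 0, 1.96, 0, 0, 0],
    [0, 0.52, 0, 1.96, 0, 0, 0],
    [0, 0.52, 0, 1.96, 0, 0, 0],
    [0, 0.52, 0, 1.96, 0, 0, 0],
    [0, 0.52, 0, 1.96, 0, 0, 0],
    [0, 0.52, 0, 1.96, 0, 0, 0],
    [0, 0.52, 0, 1.96, 0, 0, 0],
    [0, 0.52, 0, 1.96, 0, 0, 0],
    [0, 0.52, 0, 1.96, 0, 0, 0],
    [0, 0.52, 0, 1.96, 0, 0, 0],
    [0, 0.52, 0, 1.96, 0, 0, 0],
    [0, 0.52, 0, 1.96, 0, 0, 0],
    [0, 0.52, 0, 1.96, 0, 0, 0],
    [0, 0.52, 0, 1.96, 0, 0, 0],
    [0, 0.52, 0, 1.96, 0, 0, 0],
    [0, 0, 0, 0, 0, 0, 0],
    [0, 0, 0, 0, 0, 0, 0]
  ]
}}

```text
clock: 5.0
position: [0.4591, 0.2692, 0.1844]
orientation: [-3.141, 0.26, 1.701]
wrist_force: [0.5, -0.3, 0.4]
width: 0.502
finger_force: 0.0
```

Run:
```python
from h import *
snap('wrist','w1.png');print(sensors.read_state())
```

```text
{'clock': 5.05, 'joint_positions': array([ 0.37539564,  0.29064542,  2.03234531, -0.32195681,  0.90775772,
        0.45672538]), 'qd': array([-0.00524216, -0.01647251, -0.0099177 , -0.00248535, -0.00431505,
        0.00186288]), 'joint_torque': array([ 4.99151309e-02, -3.23212731e+01, -2.10119069e+01, -3.90924811e-01,
        2.72961846e-01, -1.01852511e-03]), 'position': array([0.45955148, 0.26920922, 0.18516755]), 'orientation': array([3.14029119, 0.25972879, 1.69983188]), 'wrist_force': array([ 0.66711868, -0.37616922,  0.37053898]), 'torque': array([0.12710763, 0.0380478 , 0.05199144]), 'finger_force': 0.0, 'width': 0.4981811980315823}
```

View pics/w1.png

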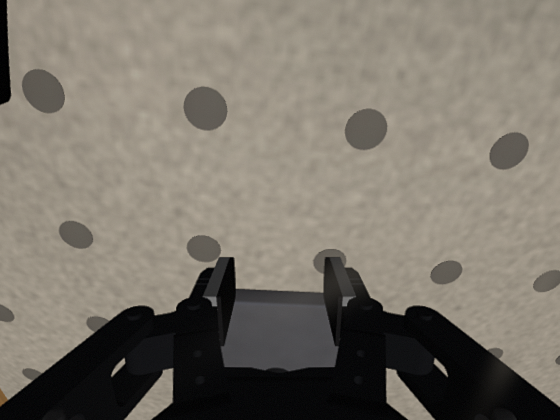

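The foot's rear edge is visible at row ~290, in front of and between the two fingertips (225,258) and (335,258). I'll lower gently.

{"name": "servo_tool", "arguments": {
  "motion": [
    [0, 0.07, 0, 0.27, 0, 0, 0],
    [0, 0.07, 0, 0.27, 0, 0, 0],
    [0, 0.07, 0, 0.27, 0, 0, 0],
    [0, 0.07, 0, 0.27, 0, 0, 0],
    [0, 0.05, 0, 0.2, 0, 0, 0],
    [0, 0, 0, 0, 0, 0, 0],
    [0, 0, 0, 0, 0, 0, 0]
  ]
}}

```text
clock: 5.75
position: [0.4594, 0.2683, 0.1709]
orientation: [-3.141, 0.26, 1.699]
wrist_force: [0.7, 0.4, 0.4]
width: 0.497
finger_force: 0.0
```

{"name": "servo_tool", "arguments": {
  "motion": [
    [0, 0.04, 0, 0.15, 0, 0, 0],
    [0, 0, 0, 0, 0, 0, 0],
    [0, 0, 0, 0, 0, 0, 0]
  ]
}}

```text
clock: 6.05
position: [0.4594, 0.2684, 0.1695]
orientation: [-3.142, 0.26, 1.699]
wrist_force: [-1.3, -0.1, -0.3]
width: 0.501
finger_force: 0.0
```

Run:
```python
from h import *
w=snap('wrist')
g=cv2.cvtColor(w['color'],cv2.COLOR_RGB2GRAY)
for u in (255,285,315):
    col=g[262:340,u].astype(int); v=262+np.argmin(np.diff(cv2.blur(col.astype(np.float32).reshape(-1,1),(1,3)).ravel())); print(u,v,onz(w,[[u,v+.5]],.012).round(4))
print(sensors.read_state()['position'])
```

```text
255 308 [[0.4544 0.2076 0.012 ]]
285 309 [[0.469  0.2088 0.012 ]]
315 310 [[0.4836 0.2099 0.012 ]]
[0.45941233 0.26838596 0.16952063]
```

{"name": "servo_tool", "arguments": {
  "motion": [
    [0, 0.04, 0, 0.15, 0, 0, 0],
    [0, 0, 0, 0, 0, 0, 0],
    [0, 0, 0, 0, 0, 0, 0]
  ]
}}

```text
clock: 6.4
position: [0.4594, 0.2684, 0.1679]
orientation: [-3.142, 0.26, 1.699]
wrist_force: [-0.1, 0.3, 0.7]
width: 0.501
finger_force: 0.0
```

{"name": "servo_tool", "arguments": {
  "motion": [
    [0, 0.04, 0, 0.15, 0, 0, 0],
    [0, 0, 0, 0, 0, 0, 0],
    [0, 0, 0, 0, 0, 0, 0]
  ]
}}

```text
clock: 6.7
position: [0.4596, 0.2685, 0.1675]
orientation: [-3.141, 0.261, 1.699]
wrist_force: [-3.5, -0.3, 7.2]
width: 0.5
finger_force: 3.7
```

{"name": "servo_tool", "arguments": {
  "motion": [
    [0, -0.065, 0, -0.24, 0, 0, 0],
    [0, 0, 0, 0, 0, 0, 0],
    [0, -0.29, 0, 0.077, 0, 0, 0],
    [0, -0.29, 0, 0.077, 0, 0, 0],
    [0, -0.29, 0, 0.077, 0, 0, 0],
    [0, -0.29, 0, 0.077, 0, 0, 0],
    [0, -0.29, 0, 0.077, 0, 0, 0],
    [0, -0.29, 0, 0.077, 0, 0, 0],
    [0, -0.29, 0, 0.077, 0, 0, 0],
    [0, -0.29, 0, 0.077, 0, 0, 0],
    [0, -0.29, 0, 0.077, 0, 0, 0]
  ]
}}

```text
clock: 7.8
position: [0.4627, 0.2416, 0.1688]
orientation: [-3.141, 0.259, 1.699]
wrist_force: [-1.0, 4.2, 0.1]
width: 0.5
finger_force: 2.1
```

{"name": "servo_tool", "arguments": {
  "motion": [
    [0, -0.29, 0, 0.077, 0, 0, 0],
    [0, -0.29, 0, 0.077, 0, 0, 0],
    [0, -0.29, 0, 0.077, 0, 0, 0],
    [0, -0.29, 0, 0.077, 0, 0, 0]
  ]
}}

```text
clock: 8.2
position: [0.4645, 0.2294, 0.1689]
orientation: [3.141, 0.26, 1.699]
wrist_force: [-0.8, 4.6, -0.4]
width: 0.503
finger_force: 1.9
```

Run:
```python
from h import *
w=snap('wrist','w2.png');t=snap('top');s=snap('side')
o=np.zeros((600,800,3),np.uint8)
o[:300,:400]=cv2.resize(w['color'],(400,300));o[:300,400:]=cv2.resize(t['color'][170:275,195:335],(400,300));o[300:,:400]=cv2.resize(s['color'][215:320,230:370],(400,300))
cv2.imwrite('pics/m1.png',o[...,::-1])
```

```text
(no output)
```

View pics/m1.png

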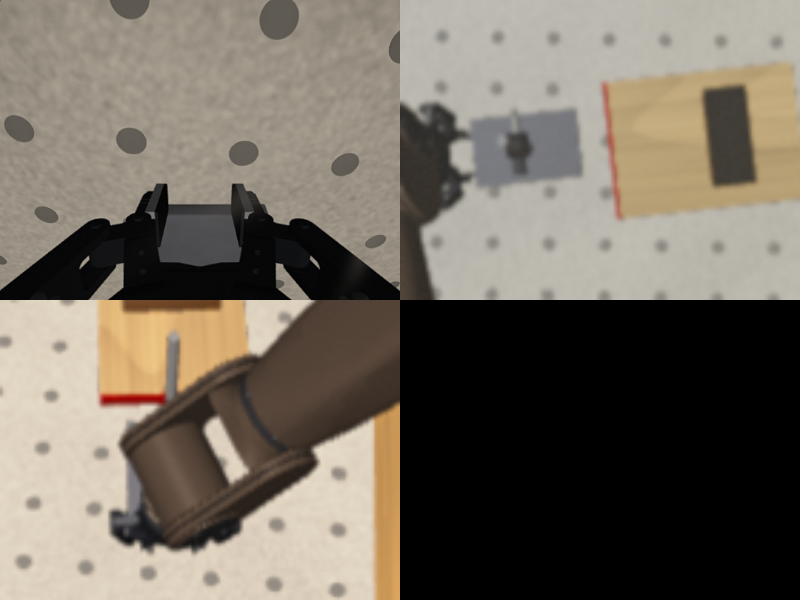

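Both fingertips now press on the foot's rear edge at about 4.5 N. The stand is upright and aligned, with roughly 35–40 mm of gap left in the top view.

{"name": "servo_tool", "arguments": {
  "motion": [
    [0, -0.29, 0, 0.077, 0, 0, 0],
    [0, -0.29, 0, 0.077, 0, 0, 0],
    [0, -0.29, 0, 0.077, 0, 0, 0],
    [0, -0.29, 0, 0.077, 0, 0, 0],
    [0, -0.29, 0, 0.077, 0, 0, 0],
    [0, -0.29, 0, 0.077, 0, 0, 0],
    [0, -0.29, 0, 0.077, 0, 0, 0],
    [0, -0.29, 0, 0.077, 0, 0, 0],
    [0, -0.29, 0, 0.077, 0, 0, 0],
    [0, 0, 0, 0, 0, 0, 0]
  ]
}}

```text
clock: 9.35
position: [0.4679, 0.2024, 0.1689]
orientation: [-3.141, 0.261, 1.699]
wrist_force: [-1.0, 1.5, -0.0]
width: 0.499
finger_force: 0.7
```

Run:
```python
from h import *
t=snap('top');c=t['color']
cv2.imwrite('pics/m2.png',cv2.resize(c[190:255,220:300],(800,600),interpolation=cv2.INTER_CUBIC)[...,::-1] if 0 else cv2.resize(c[190:255,220:300],(740,600),interpolation=cv2.INTER_CUBIC)[...,::-1])
```

```text
(no output)
```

View pics/m2.png

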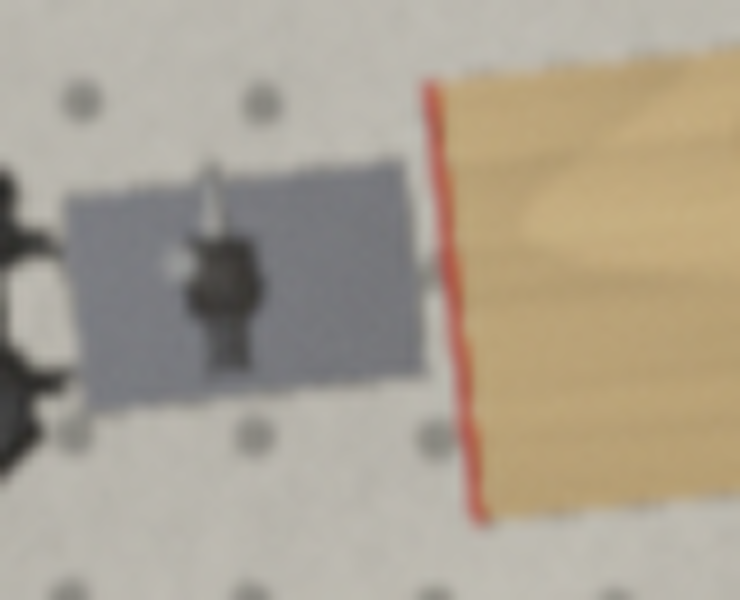

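The foot is parallel to the red stop, with about 10–12 mm of gap left (foot edge at column ~414, stop at ~443).

{"name": "servo_tool", "arguments": {
  "motion": [
    [0, -0.193, 0, 0.051, 0, 0, 0],
    [0, -0.193, 0, 0.051, 0, 0, 0],
    [0, -0.193, 0, 0.051, 0, 0, 0],
    [0, -0.193, 0, 0.051, 0, 0, 0],
    [0, -0.097, 0, 0.026, 0, 0, 0],
    [0, -0.097, 0, 0.026, 0, 0, 0]
  ]
}}

```text
clock: 10.0
position: [0.4691, 0.1929, 0.1689]
orientation: [3.142, 0.26, 1.699]
wrist_force: [-0.7, 4.7, -0.7]
width: 0.502
finger_force: 2.0
```

{"name": "servo_tool", "arguments": {
  "motion": [
    [0, -0.097, 0, 0.026, 0, 0, 0],
    [0, -0.097, 0, 0.026, 0, 0, 0]
  ]
}}

```text
clock: 10.2
position: [0.4693, 0.1913, 0.169]
orientation: [3.141, 0.258, 1.698]
wrist_force: [-1.8, 8.8, 1.3]
width: 0.5
finger_force: 4.9
```

{"name": "servo_tool", "arguments": {
  "motion": [
    [0, -0.097, 0, 0.026, 0, 0, 0],
    [0, -0.097, 0, 0.026, 0, 0, 0]
  ]
}}

```text
clock: 10.4
position: [0.4694, 0.1905, 0.1692]
orientation: [3.14, 0.254, 1.696]
wrist_force: [-4.6, 16.8, 2.2]
width: 0.498
finger_force: 8.6
```

{"name": "servo_tool", "arguments": {
  "motion": [
    [0, -0.097, 0, 0.026, 0, 0, 0],
    [0, 0, 0, 0, 0, 0, 0],
    [0, 0, 0, 0, 0, 0, 0]
  ]
}}

```text
clock: 10.7
position: [0.4692, 0.1902, 0.1692]
orientation: [3.139, 0.253, 1.696]
wrist_force: [-4.6, 16.9, 1.2]
width: 0.501
finger_force: 9.0
```

Run:
```python
from h import *
t=snap('top');c=t['color']
cv2.imwrite('pics/m3.png',cv2.resize(c[190:255,220:300],(740,600),interpolation=cv2.INTER_CUBIC)[...,::-1])
```

```text
(no output)
```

View pics/m3.png

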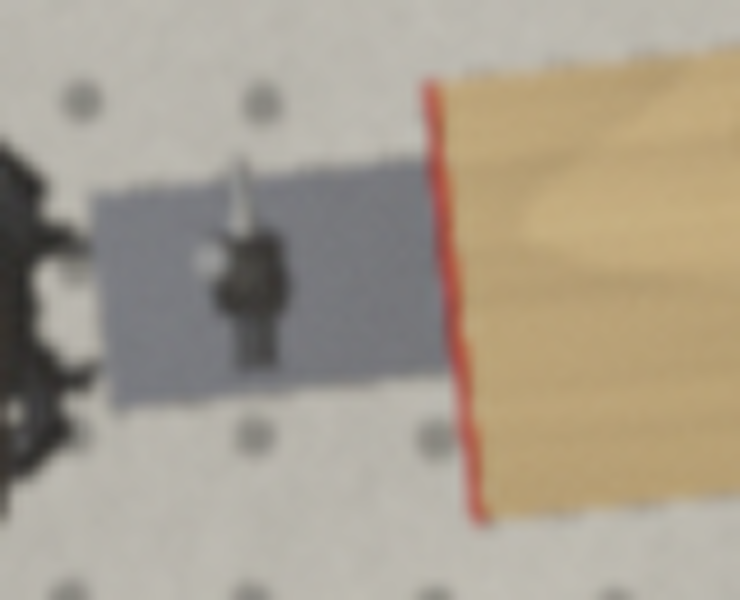

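The foot edge now lies flush along the red stop, from (432,160) to (455,375). I work out the rod's lateral position relative to the tool.

Run:
```python
from h import *
t=snap('top')
q=np.array([[92,195],[112,408],[455,375],[430,160]])/[9.25,9.23]+[219.5,189.5]
F=onz(t,q,.012);print(F.round(4),F.mean(0).round(4))
st=sensors.read_state();p=st['position'];print(p,st['orientation'])
yt=np.array([np.sin(1.697),-np.cos(1.697),0]);f=np.array([-np.cos(1.697),-np.sin(1.697),0])
print('centre rel TCP lateral(tool y) mm',(F.mean(0)-p)@yt*1e3,'fwd',(F.mean(0)-p)@f*1e3)
```

```text
[[ 0.5208  0.1411  0.012 ]
 [ 0.435   0.1309  0.012 ]
 [ 0.4509 -0.0066  0.012 ]
 [ 0.5375  0.0053  0.012 ]] [0.486  0.0677 0.012 ]
[0.46926385 0.19025844 0.16924665] [3.13918516 0.25289255 1.69612775]
centre rel TCP lateral(tool y) mm 1.214545210200176 fwd 123.71127889958456
```

{"name": "servo_tool", "arguments": {
  "motion": [
    [0, 0.1, 0, -0.026, 0, 0, 0],
    [0, 0.2, 0, -0.051, 0, 0, 0],
    [0, 0.3, 0, -0.077, 0, 0, 0],
    [0, 0.5, 0, -0.13, 0, 0, 0],
    [0.5, 1, 0, -0.26, 0, 0, 0],
    [0.85, 1, 0, -0.26, 0, 0, 0],
    [0.85, 1, 0, -0.26, 0, 0, 0],
    [0.85, 1, 0, -0.26, 0, 0, 0]
  ]
}}

```text
clock: 11.6
position: [0.4636, 0.2409, 0.1696]
orientation: [3.14, 0.262, 1.7]
wrist_force: [1.3, -5.2, 6.1]
width: 0.076
finger_force: 3.1
```

{"name": "servo_tool", "arguments": {
  "motion": [
    [0.85, -0.396, 0, -1.49, 0, 0, 0],
    [0.85, -0.396, 0.1, -1.49, 0, 0, 0],
    [0.85, -0.396, 0, -1.49, 0, 0, 0],
    [0.85, -0.396, 0, -1.49, 0, 0, 0],
    [0.85, -0.396, 0, -1.49, 0, 0, 0],
    [0.85, -0.396, 0, -1.49, 0, 0, 0],
    [0.85, -0.396, 0, -1.49, 0, 0, 0],
    [0.85, -0.396, 0, -1.49, 0, 0, 0],
    [0.85, -0.396, 0, -1.49, 0, 0, 0],
    [0.85, -0.396, 0, -1.49, 0, 0, 0],
    [0.85, -0.396, 0, -1.49, 0, 0, 0],
    [0.85, -0.396, 0, -1.49, 0, 0, 0],
    [0.85, -0.396, 0, -1.49, 0, 0, 0],
    [0.85, -0.396, 0, -1.49, 0, 0, 0],
    [0.85, -1.16, 0, 0.31, 0, 0, 0],
    [0.85, -1.16, 0, 0.31, 0, 0, 0],
    [0.85, -1.16, 0, 0.31, 0, 0, 0],
    [0.85, -1.16, 0, 0.31, 0, 0, 0],
    [0.85, -1.16, 0, 0.31, 0, 0, 0],
    [0.85, 0, 0, 0, 0, 0, 0]
  ]
}}

```text
clock: 13.6
position: [0.4719, 0.1793, 0.3839]
orientation: [-3.141, 0.26, 1.697]
wrist_force: [-0.1, -0.2, 0.1]
width: 0.076
finger_force: 0.0
```

Run:
```python
from h import *
w=snap('wrist');t=snap('top');s=snap('side')
o=np.zeros((600,800,3),np.uint8)
o[:300,:400]=cv2.resize(w['color'],(400,300));o[:300,400:]=cv2.resize(t['color'][170:275,195:335],(400,300));o[300:,:400]=cv2.resize(s['color'][195:300,230:370],(400,300));o[300:,400:]=w['color'][120:420,80:480]
cv2.imwrite('pics/m4.png',o[...,::-1])
```

```text
(no output)
```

View pics/m4.png

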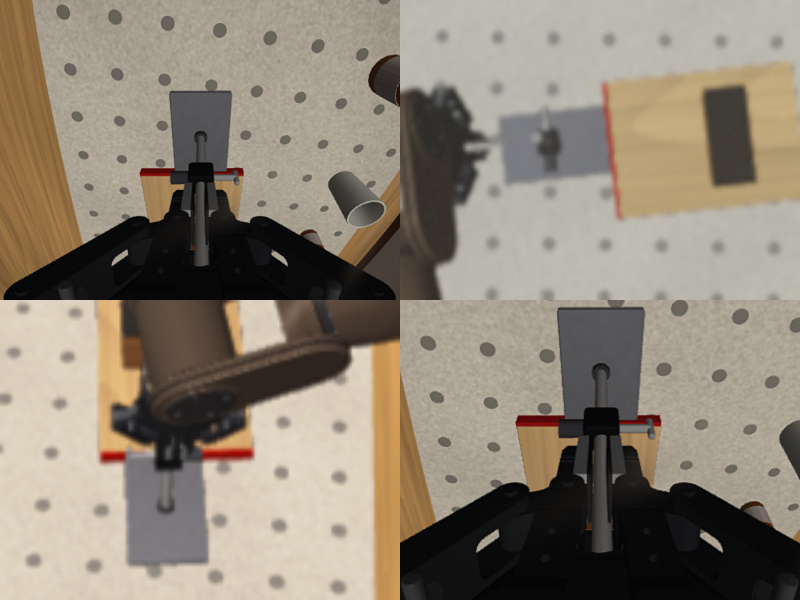

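Fingers are behind the rod and laterally centred on it (rod at column ~600, pads at 580–622). I'll shut the fingers fully so they cannot straddle the rod, then approach.

{"name": "servo_tool", "arguments": {
  "motion": [
    [1, 0, 0, 0, 0, 0, 0],
    [1, 0, 0, 0, 0, 0, 0],
    [1, 0, 0, 0, 0, 0, 0],
    [1, -0.58, 0, 0.154, 0, 0, 0],
    [1, -0.58, 0, 0.154, 0, 0, 0],
    [1, -0.58, 0, 0.154, 0, 0, 0],
    [1, -0.58, 0, 0.154, 0, 0, 0],
    [1, -0.58, 0, 0.154, 0, 0, 0],
    [1, -0.58, 0, 0.154, 0, 0, 0],
    [1, -0.58, 0, 0.154, 0, 0, 0],
    [1, 0, 0, 0, 0, 0, 0],
    [1, 0, 0, 0, 0, 0, 0]
  ]
}}

```text
clock: 14.95
position: [0.4771, 0.139, 0.3844]
orientation: [3.142, 0.26, 1.698]
wrist_force: [0.2, -0.6, -0.5]
width: 0.003
finger_force: 0.0
```

{"name": "servo_tool", "arguments": {
  "motion": [
    [1, -0.193, 0, 0.051, 0, 0, 0],
    [1, -0.193, 0, 0.051, 0, 0, 0],
    [1, -0.193, 0, 0.051, 0, 0, 0],
    [1, -0.193, 0, 0.051, 0, 0, 0]
  ]
}}

```text
clock: 15.35
position: [0.4781, 0.1312, 0.3844]
orientation: [-3.142, 0.26, 1.699]
wrist_force: [0.1, 0.1, -0.5]
width: 0.001
finger_force: 0.0
```

{"name": "servo_tool", "arguments": {
  "motion": [
    [1, -0.193, 0, 0.051, 0, 0, 0],
    [1, -0.193, 0, 0.051, 0, 0, 0],
    [1, -0.193, 0, 0.051, 0, 0, 0]
  ]
}}

```text
clock: 15.65
position: [0.4789, 0.1256, 0.385]
orientation: [3.141, 0.258, 1.698]
wrist_force: [-0.5, 4.6, 2.7]
width: 0.003
finger_force: 1.9
```

{"name": "servo_tool", "arguments": {
  "motion": [
    [1, -0.386, 0, 0, 0, 0, 0],
    [1, -0.386, 0, 0, 0, 0, 0],
    [1, -0.386, 0, 0, 0, 0, 0],
    [1, -0.386, 0, 0, 0, 0, 0],
    [1, -0.386, 0, 0, 0, 0, 0],
    [1, -0.386, 0, 0, 0, 0, 0],
    [1, -0.386, 0, 0, 0, 0, 0],
    [1, -0.386, 0, 0, 0, 0, 0],
    [1, -0.386, 0, 0, 0, 0, 0],
    [1, -0.386, 0, 0, 0, 0, 0]
  ]
}}

```text
clock: 16.65
position: [0.4835, 0.088, 0.3937]
orientation: [-3.14, 0.26, 1.699]
wrist_force: [-0.1, 2.6, -1.1]
width: -0.0
finger_force: 1.1
```

{"name": "servo_tool", "arguments": {
  "motion": [
    [1, -0.378, 0, 0.072, 0, 0, 0],
    [1, -0.378, 0, 0.072, 0, 0, 0],
    [1, -0.378, 0, 0.072, 0, 0, 0],
    [1, -0.378, 0, 0.072, 0, 0, 0],
    [1, -0.378, 0, 0.072, 0, 0, 0],
    [1, -0.378, 0, 0.072, 0, 0, 0],
    [1, -0.378, 0, 0.072, 0, 0, 0],
    [1, -0.378, 0, 0.072, 0, 0, 0],
    [1, -0.378, 0, 0.072, 0, 0, 0],
    [1, -0.378, 0, 0.072, 0, 0, 0]
  ]
}}

```text
clock: 17.65
position: [0.4885, 0.05, 0.397]
orientation: [-3.141, 0.26, 1.699]
wrist_force: [-0.8, 1.9, -1.1]
width: -0.002
finger_force: 1.0
```

Run:
```python
from h import *
w=snap('wrist');t=snap('top');s=snap('side')
o=np.zeros((600,800,3),np.uint8)
o[:300,:400]=cv2.resize(w['color'],(400,300));o[:300,400:]=cv2.resize(t['color'][170:275,195:335],(400,300));o[300:,:400]=cv2.resize(s['color'][175:280,230:370],(400,300));o[300:,400:]=w['color'][120:420,80:480]
cv2.imwrite('pics/m5.png',o[...,::-1])
st=sensors.read_state();print(st['wrist_force'],st['torque'])
```

```text
[-0.38703378  2.53531331 -0.99746738] [0.52849897 0.08512973 0.00989568]
```

{"name": "servo_tool", "arguments": {
  "motion": [
    [1, -0.361, 0, 0.14, 0, 0, 0],
    [1, -0.361, 0, 0.14, 0, 0, 0],
    [1, -0.361, 0, 0.14, 0, 0, 0],
    [1, -0.361, 0, 0.14, 0, 0, 0],
    [1, -0.361, 0, 0.14, 0, 0, 0],
    [1, -0.361, 0, 0.14, 0, 0, 0],
    [1, -0.361, 0, 0.14, 0, 0, 0],
    [1, -0.361, 0, 0.14, 0, 0, 0],
    [1, -0.361, 0, 0.14, 0, 0, 0],
    [1, -0.361, 0, 0.14, 0, 0, 0]
  ]
}}

```text
clock: 18.8
position: [0.4933, 0.0119, 0.3924]
orientation: [-3.141, 0.259, 1.699]
wrist_force: [-0.3, 1.1, -0.4]
width: -0.001
finger_force: 0.8
```

{"name": "servo_tool", "arguments": {
  "motion": [
    [1, -0.332, 0, 0.203, 0, 0, 0],
    [1, -0.332, 0, 0.203, 0, 0, 0],
    [1, -0.332, 0, 0.203, 0, 0, 0],
    [1, -0.332, 0, 0.203, 0, 0, 0],
    [1, -0.332, 0, 0.203, 0, 0, 0],
    [1, -0.332, 0, 0.203, 0, 0, 0],
    [1, -0.332, 0, 0.203, 0, 0, 0],
    [1, -0.332, 0, 0.203, 0, 0, 0],
    [1, -0.332, 0, 0.203, 0, 0, 0],
    [1, -0.332, 0, 0.203, 0, 0, 0]
  ]
}}

```text
clock: 19.8
position: [0.4981, -0.0252, 0.3814]
orientation: [-3.141, 0.26, 1.699]
wrist_force: [-0.2, 1.6, 0.3]
width: -0.004
finger_force: 0.7
```

Run:
```python
from h import *
w=snap('wrist');t=snap('top');s=snap('side')
o=np.zeros((600,800,3),np.uint8)
o[:300,:400]=cv2.resize(w['color'],(400,300));o[:300,400:]=cv2.resize(t['color'][170:275,195:335],(400,300));o[300:,:400]=cv2.resize(s['color'][175:280,230:370],(400,300));o[300:,400:]=w['color'][120:420,80:480]
cv2.imwrite('pics/m6.png',o[...,::-1])
st=sensors.read_state();print(st['wrist_force'],st['torque'])
```

```text
[0.21673428 1.25414656 0.05195267] [0.36889928 0.02539548 0.04058796]
```

View pics/m6.png

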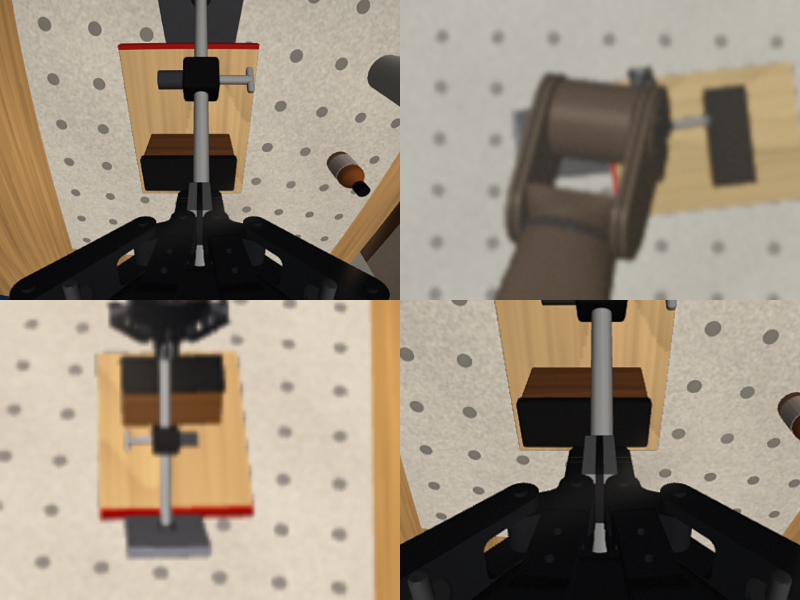

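The rod is tilting about 40° along the board. It is centred on the fingertips and heading for the middle of the pad, with the foot's edge still at the stop. Continuing.

{"name": "servo_tool", "arguments": {
  "motion": [
    [1, -0.292, 0, 0.262, 0, 0, 0],
    [1, -0.292, 0, 0.262, 0, 0, 0],
    [1, -0.292, 0, 0.262, 0, 0, 0],
    [1, -0.292, 0, 0.262, 0, 0, 0],
    [1, -0.292, 0, 0.262, 0, 0, 0],
    [1, -0.292, 0, 0.262, 0, 0, 0],
    [1, -0.292, 0, 0.262, 0, 0, 0],
    [1, -0.292, 0, 0.262, 0, 0, 0],
    [1, -0.292, 0, 0.262, 0, 0, 0],
    [1, -0.292, 0, 0.262, 0, 0, 0]
  ]
}}

```text
clock: 20.95
position: [0.5026, -0.0598, 0.3635]
orientation: [-3.141, 0.259, 1.699]
wrist_force: [0.1, -0.4, 0.4]
width: 0.002
finger_force: 0.5
```

{"name": "servo_tool", "arguments": {
  "motion": [
    [1, -0.244, 0, 0.311, 0, 0, 0],
    [1, -0.244, 0, 0.311, 0, 0, 0],
    [1, -0.244, 0, 0.311, 0, 0, 0],
    [1, -0.244, 0, 0.311, 0, 0, 0],
    [1, -0.244, 0, 0.311, 0, 0, 0],
    [1, -0.244, 0, 0.311, 0, 0, 0],
    [1, -0.244, 0, 0.311, 0, 0, 0],
    [1, -0.244, 0, 0.311, 0, 0, 0],
    [1, -0.244, 0, 0.311, 0, 0, 0],
    [1, -0.244, 0, 0.311, 0, 0, 0]
  ]
}}

```text
clock: 21.95
position: [0.5066, -0.091, 0.3397]
orientation: [-3.141, 0.26, 1.699]
wrist_force: [-0.2, 1.3, 0.0]
width: -0.001
finger_force: 0.3
```

{"name": "servo_tool", "arguments": {
  "motion": [
    [1, -0.079, 0, 0.147, 0, 0, 0],
    [1, -0.079, 0, 0.147, 0, 0, 0],
    [1, -0.079, 0, 0.147, 0, 0, 0],
    [1, -0.079, 0, 0.147, 0, 0, 0],
    [1, -0.079, 0, 0.147, 0, 0, 0],
    [1, -0.079, 0, 0.147, 0, 0, 0],
    [1, -0.079, 0, 0.147, 0, 0, 0],
    [1, -0.079, 0, 0.147, 0, 0, 0],
    [1, -0.079, 0, 0.147, 0, 0, 0],
    [1, -0.079, 0, 0.147, 0, 0, 0],
    [1, -0.079, 0, 0.147, 0, 0, 0],
    [1, -0.079, 0, 0.147, 0, 0, 0]
  ]
}}

```text
clock: 23.15
position: [0.5084, -0.1046, 0.3255]
orientation: [3.142, 0.26, 1.699]
wrist_force: [-0.3, -0.3, 1.6]
width: -0.001
finger_force: 0.3
```

{"name": "servo_tool", "arguments": {
  "motion": [
    [1, -0.079, 0, 0.147, 0, 0, 0],
    [1, -0.079, 0, 0.147, 0, 0, 0],
    [1, -0.079, 0, 0.147, 0, 0, 0],
    [1, -0.079, 0, 0.147, 0, 0, 0],
    [1, -0.079, 0, 0.147, 0, 0, 0],
    [1, -0.079, 0, 0.147, 0, 0, 0]
  ]
}}

```text
clock: 23.75
position: [0.5092, -0.1113, 0.3181]
orientation: [-3.141, 0.26, 1.699]
wrist_force: [0.7, -0.3, 0.1]
width: 0.001
finger_force: 0.1
```

Run:
```python
from h import *
f=np.array([.129,-.9916,0]);st=sensors.read_state();print(st['position'],st['wrist_force'],st['torque'])
s=snap('side');c=s['color'];np.save('side1.npy',c)
print(proj(s,[[.49,-.21,.1],[.49,-.26,.12]]))
```

```text
[ 0.50924044 -0.11128016  0.3180575 ] [ 0.71370889 -0.29466482  0.11117185] [0.15695094 0.04419013 0.0211802 ]
[[293.85524235 185.60191499]
 [295.15337912 171.27098627]]
```

{"name": "servo_tool", "arguments": {
  "motion": [
    [1, -0.079, 0, 0.147, 0, 0, 0],
    [1, -0.079, 0, 0.147, 0, 0, 0],
    [1, -0.079, 0, 0.147, 0, 0, 0],
    [1, -0.079, 0, 0.147, 0, 0, 0],
    [1, -0.079, 0, 0.147, 0, 0, 0],
    [1, -0.079, 0, 0.147, 0, 0, 0],
    [1, 0, 0, 0, 0, 0, 0]
  ]
}}

```text
clock: 24.5
position: [0.5101, -0.1182, 0.3107]
orientation: [-3.141, 0.26, 1.699]
wrist_force: [-0.6, -0.4, 0.0]
width: 0.001
finger_force: 0.1
```

{"name": "servo_tool", "arguments": {
  "motion": [
    [1, -0.045, 0, 0.117, 0, 0, 0],
    [1, -0.045, 0, 0.117, 0, 0, 0],
    [1, -0.045, 0, 0.117, 0, 0, 0],
    [1, -0.045, 0, 0.117, 0, 0, 0],
    [1, -0.045, 0, 0.117, 0, 0, 0],
    [1, -0.045, 0, 0.117, 0, 0, 0],
    [1, -0.045, 0, 0.117, 0, 0, 0],
    [1, -0.045, 0, 0.117, 0, 0, 0],
    [1, 0, 0, 0, 0, 0, 0]
  ]
}}

```text
clock: 25.4
position: [0.5108, -0.1239, 0.3026]
orientation: [-3.141, 0.26, 1.699]
wrist_force: [-0.6, 0.5, -0.7]
width: 0.001
finger_force: 0.0
```

Run:
```python
from h import *
st=sensors.read_state();print(st['position'],st['wrist_force'],st['finger_force'])
s=snap('side');c=s['color'];b=np.load('side1.npy')
h=cv2.cvtColor(c,cv2.COLOR_RGB2HSV).astype(int);hb=cv2.cvtColor(b,cv2.COLOR_RGB2HSV).astype(int)
for nm,H in(('old',hb),('new',h)):
    m=(H[...,2]<60);m[:200]=0;m[250:]=0;m[:,:265]=0;m[:,318:]=0
    k=np.argwhere(m);print(nm,'clamp',k.mean(0)[::-1],len(k),np.bincount(k[:,0])[200:].tolist())
f=np.array([.129,-.9916,0])
for th in(65,70,75,80):
    r=np.radians(th);p=np.array([.479,-.010,0])+f*(-.07*np.cos(r)+.115*np.sin(r)-.012*np.sin(r))+np.array([.0015+.0099,.0015,.07*np.sin(r)+.115*np.cos(r)]);print(th,proj(s,p))
```

```text
[ 0.51084373 -0.12393064  0.30261374] [-0.58310831  0.51779977 -0.73222902] 0.0
old clamp [289.44630872 208.46308725] 298 [30, 30, 30, 30, 30, 30, 29, 0, 0, 0, 3, 8, 8, 9, 9, 9, 9, 9, 5, 1, 0, 0, 0, 0, 0, 0, 0, 0, 0, 0, 0, 0, 0, 0, 0, 0, 0, 0, 0, 0, 0, 0, 0, 0, 0, 0, 8, 1, 5, 5]
new clamp [289.76868327 205.75088968] 281 [30, 30, 30, 30, 30, 29, 29, 0, 0, 1, 8, 8, 9, 9, 9, 9, 10, 6, 4]
65 [[288.0641799  213.85535973]]
70 [[287.88853208 213.0633189 ]]
75 [[287.71671205 212.56612602]]
80 [[287.55000869 212.36141091]]
```

Run:
```python
from h import *
s=snap('side');c=s['color'];b=np.load('side1.npy')
f=np.array([.129,-.9916,0])
for th in(60,65,70,75,80,84):
    r=np.radians(th);q=lambda x,z:proj(s,np.array([.479,-.010,0])+f*((x-.07)*np.cos(r)+z*np.sin(r)-.012*np.sin(r))+np.array([.0114,.0015,-(x-.07)*np.sin(r)+z*np.cos(r)]))[0].round(1)
    print(th,'bottom',q(.07,0),'far edge',q(-.07,0),q(-.07,.012),'rodtop',q(0,.27))
for nm,i in(('old',b),('new',c)):
    print(nm,[(v,i[v,280].tolist()) for v in range(216,262,2)])
t=snap('top')
for th in(65,70,75,80,84):
    r=np.radians(th);q=lambda x,z:proj(t,np.array([.479,-.010,0])+f*((x-.07)*np.cos(r)+z*np.sin(r)-.012*np.sin(r))+np.array([.0114,.0015,-(x-.07)*np.sin(r)+z*np.cos(r)]))[0].round(1)
    print('top',th,q(-.07,0),q(0,.27))
```

```text
60 bottom [288.2 252.3] far edge [290.2 248.4] [290.1 244.5] rodtop [287.  168.5]
65 bottom [288.2 252.4] far edge [290.1 244.5] [290.  240.7] rodtop [286.7 168.9]
70 bottom [288.2 252.5] far edge [290.  240.8] [289.9 237. ] rodtop [286.4 170. ]
75 bottom [288.2 252.6] far edge [289.9 237.1] [289.7 233.5] rodtop [286.1 171.6]
80 bottom [288.2 252.6] far edge [289.7 233.5] [289.5 230.1] rodtop [285.8 173.8]
84 bottom [288.2 252.7] far edge [289.6 230.8] [289.4 227.5] rodtop [285.6 175.9]
old [(216, [144, 133, 129]), (218, [119, 82, 48]), (220, [229, 183, 122]), (222, [228, 185, 123]), (224, [228, 186, 124]), (226, [230, 187, 124]), (228, [230, 187, 125]), (230, [231, 189, 126]), (232, [232, 191, 126]), (234, [232, 190, 125]), (236, [232, 191, 126]), (238, [231, 189, 124]), (240, [207, 166, 120]), (242, [131, 131, 141]), (244, [124, 121, 127]), (246, [61, 58, 59]), (248, [59, 57, 59]), (250, [59, 57, 60]), (252, [56, 54, 57]), (254, [159, 149, 137]), (256, [223, 211, 191]), (258, [225, 213, 194]), (260, [223, 212, 193])]
new [(216, [104, 74, 56]), (218, [121, 85, 52]), (220, [229, 184, 124]), (222, [228, 186, 124]), (224, [229, 186, 124]), (226, [231, 188, 126]), (228, [231, 189, 126]), (230, [233, 191, 127]), (232, [233, 191, 127]), (234, [233, 192, 127]), (236, [225, 182, 127]), (238, [134, 131, 140]), (240, [125, 123, 128]), (242, [70, 67, 69]), (244, [70, 68, 70]), (246, [68, 66, 69]), (248, [68, 65, 68]), (250, [67, 64, 67]), (252, [63, 62, 64]), (254, [150, 140, 130]), (256, [224, 212, 193]), (258, [226, 215, 196]), (260, [223, 212, 193])]
top 65 [248.4 220.7] [329.7 211.1]
top 70 [251.5 220.3] [333.2 210.9]
top 75 [254.7 219.9] [336.  210.8]
top 80 [258.1 219.5] [338.2 210.8]
top 84 [260.8 219.2] [339.5 210.9]
```

The side view columns put the tilt near 70°, right at balance. I keep following slowly.

{"name": "servo_tool", "arguments": {
  "motion": [
    [1, -0.045, 0, 0.117, 0, 0, 0],
    [1, -0.045, 0, 0.117, 0, 0, 0],
    [1, -0.045, 0, 0.117, 0, 0, 0],
    [1, -0.045, 0, 0.117, 0, 0, 0],
    [1, -0.045, 0, 0.117, 0, 0, 0],
    [1, -0.045, 0, 0.117, 0, 0, 0],
    [1, -0.045, 0, 0.117, 0, 0, 0],
    [1, -0.045, 0, 0.117, 0, 0, 0],
    [1, -0.045, 0, 0.117, 0, 0, 0],
    [1, -0.045, 0, 0.117, 0, 0, 0],
    [1, 0, 0, 0, 0, 0, 0],
    [1, 0, 0, 0, 0, 0, 0],
    [1, 0, 0, 0, 0, 0, 0]
  ]
}}

```text
clock: 26.85
position: [0.5119, -0.1312, 0.2927]
orientation: [3.142, 0.26, 1.699]
wrist_force: [0.2, 0.6, 0.3]
width: -0.003
finger_force: 0.0
```

```bash
cat > th.py <<'E'
from h import *
s=snap('side');c=s['color'].astype(int)
print([(v,c[v,280].tolist()) for v in range(224,256,1) if abs(c[v,280].sum()-c[v-1,280].sum())>40])
st=sensors.read_state();print(st['position'],st['wrist_force'],st['finger_force'])
E
python3 th.py
```

```text
[(233, [145, 138, 140]), (236, [94, 92, 95]), (254, [153, 143, 133]), (255, [226, 211, 192])]
[ 0.51185341 -0.13113868  0.29275162] [ 0.24765259 -0.43943684 -1.15008395] 0.0
```

{"name": "servo_tool", "arguments": {
  "motion": [
    [1, 0, 0, 0, 0, 0, 0],
    [1, 0, 0, 0, 0, 0, 0],
    [1, 0.03, 0, -0.1, 0, 0, 0],
    [1, 0.03, 0, -0.1, 0, 0, 0],
    [1, 0, 0, 0, 0, 0, 0],
    [1, 0, 0, 0, 0, 0, 0]
  ]
}}

```text
clock: 27.5
position: [0.5117, -0.13, 0.2946]
orientation: [3.141, 0.26, 1.699]
wrist_force: [-0.5, -0.3, -0.5]
width: 0.0
finger_force: 0.0
```

```bash
python3 th.py
python3 - <<'E'
from h import *
s=snap('side');f=np.array([.129,-.9916,0])
for th in(76,78,80,82):
    r=np.radians(th);q=lambda x,z:proj(s,np.array([.479,-.010,0])+f*((x-.07)*np.cos(r)+z*np.sin(r)-.012*np.sin(r))+np.array([.0114,.0015,-(x-.07)*np.sin(r)+z*np.cos(r)]))[0].round(1)
    P=np.array([.479,-.010,0])+f*((-.07)*np.cos(r)+.15*np.sin(r)-.012*np.sin(r));print(th,'z@150',-(-.07)*np.sin(r)+.15*np.cos(r)-.006,q(-.07,0),q(-.07,.012))
E
```

```text
[(233, [145, 139, 141]), (236, [94, 92, 95]), (254, [152, 143, 132]), (255, [226, 212, 193])]
[ 0.51171005 -0.13003729  0.29450463] [-0.40675339  0.07646751  0.97559428] 0.0
76 z@150 0.0982089851792699 [289.8 236.4] [289.7 232.8]
78 z@150 0.0936570856740303 [289.8 234.9] [289.6 231.4]
80 z@150 0.08898376936089412 [289.7 233.5] [289.5 230.1]
82 z@150 0.08419472995591974 [289.6 232.1] [289.5 228.8]
```

{"name": "servo_tool", "arguments": {
  "motion": [
    [1, -0.05, 0, -0.2, 0, 0, 0],
    [1, -0.1, 0, -0.4, 0, 0, 0],
    [1, -0.26, 0, -1, 0, 0, 0],
    [1, -0.5, 0, -2, 0, 0, 0],
    [1, -0.5, 0, -2, 0, 0, 0],
    [1, -0.5, 0, -2, 0, 0, 0],
    [1, -0.5, 0, -2, 0, 0, 0],
    [1, -0.5, 0, -2, 0, 0, 0],
    [1, -0.5, 0, -2, 0, 0, 0],
    [1, -0.5, 0, -2, 0, 0, 0],
    [1, 2, 0, -0.5, 0, 0, 0],
    [1, 2, 0, -0.5, 0, 0, 0],
    [1, 2, 0, -0.5, 0, 0, 0],
    [1, 2, 0, -0.5, 0, 0, 0],
    [1, 2, 0, -0.5, 0, 0, 0],
    [1, 0, 0, 0, 0, 0, 0],
    [1, 0, 0, 0, 0, 0, 0]
  ]
}}

```text
clock: 29.3
position: [0.4982, -0.0254, 0.4546]
orientation: [3.14, 0.261, 1.7]
wrist_force: [0.1, -0.9, -0.4]
width: 0.005
finger_force: 0.0
```

```bash
python3 th.py
python3 - <<'E'
from h import *
f=np.array([.129,-.9916,0])
s=snap('side','end_s.png');t=snap('top','end_t.png');w=snap('wrist','end_w.png')
# rod pixels across the pad (dark background) and beyond in side view
c=s['color'].astype(int)
for v in range(160,214,4):
    r=c[v,270:310].sum(1)
    print(v,[int(x)//3 for x in r[8:32]])
for th in(76,80):
    r=np.radians(th);q=lambda x,z:proj(s,np.array([.479,-.010,0])+f*((x-.07)*np.cos(r)+z*np.sin(r)-.012*np.sin(r))+np.array([.0114,.0015,-(x-.07)*np.sin(r)+z*np.cos(r)]))[0].round(1)
    print(th,q(0,.27),q(0,.15))
E
```

```text
[(233, [143, 137, 139]), (236, [93, 91, 93]), (254, [150, 141, 131]), (255, [224, 209, 191])]
[ 0.49826236 -0.02584395  0.45438401] [ 0.30368994 -0.30475261 -0.44141018] 0.0
160 [23, 24, 24, 23, 25, 24, 25, 23, 23, 24, 22, 22, 23, 22, 21, 21, 19, 19, 20, 19, 18, 17, 18, 19]
164 [23, 23, 23, 23, 22, 27, 26, 23, 24, 22, 22, 21, 20, 20, 24, 21, 20, 22, 22, 22, 23, 21, 35, 34]
168 [31, 36, 39, 40, 40, 32, 24, 24, 23, 21, 31, 45, 33, 22, 23, 24, 23, 28, 39, 42, 41, 33, 43, 28]
172 [95, 74, 87, 120, 149, 152, 76, 27, 25, 27, 47, 63, 46, 29, 23, 41, 98, 132, 108, 83, 99, 141, 153, 198]
176 [204, 205, 206, 209, 211, 160, 79, 38, 56, 83, 52, 57, 82, 53, 60, 164, 205, 209, 208, 207, 208, 206, 204, 207]
180 [205, 204, 204, 204, 203, 162, 164, 159, 140, 196, 207, 206, 206, 208, 208, 208, 208, 208, 208, 208, 208, 208, 206, 207]
184 [192, 203, 202, 201, 200, 168, 166, 161, 133, 194, 207, 206, 206, 206, 206, 206, 208, 209, 207, 204, 203, 205, 204, 204]
188 [202, 203, 205, 209, 207, 163, 162, 165, 148, 193, 205, 206, 208, 207, 186, 160, 145, 146, 154, 197, 205, 204, 204, 206]
192 [204, 196, 196, 194, 192, 168, 162, 168, 148, 148, 188, 203, 205, 203, 204, 203, 199, 197, 198, 197, 194, 195, 200, 202]
196 [44, 43, 44, 41, 37, 59, 154, 172, 156, 85, 40, 33, 32, 33, 33, 32, 32, 31, 30, 30, 30, 30, 28, 29]
200 [49, 47, 47, 45, 42, 58, 143, 169, 161, 94, 46, 36, 37, 36, 36, 35, 34, 33, 32, 33, 32, 33, 32, 32]
204 [47, 47, 47, 45, 43, 50, 110, 165, 164, 109, 56, 38, 38, 38, 37, 36, 36, 34, 35, 33, 33, 31, 32, 31]
208 [70, 71, 69, 69, 62, 60, 90, 140, 146, 114, 75, 65, 66, 72, 74, 73, 71, 70, 71, 70, 68, 69, 69, 68]
212 [82, 82, 83, 79, 50, 40, 39, 39, 40, 40, 40, 37, 40, 67, 72, 71, 68, 68, 69, 70, 69, 68, 69, 69]
76 [286. 172.] [287.3 203.1]
80 [285.8 173.8] [287.1 203.3]
```

```bash
python3 -c "
from h import *
print(order.sign_off())"
```

```text
the job is handed in; nothing more can be done
None
```

The stand was pushed flush to the red stop, then tipped slowly about that edge, and it now lies with its rod across the padded rest. It stayed still after the arm withdrew, about 29 s were used, and the job is handed in; I did not re-measure the bystanders at the end.

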